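# Second course of a brazing-hearth wall, half-brick bond

### The arm

A 7-joint arm with a two-finger parallel gripper is mounted at the origin on the work surface. World frame = base frame: x ahead of the robot, y to its left, z up, the work surface at z = 0. Lengths are in mm, angles in degrees, forces in N, time in s.
With the tool pointing down it reaches from about 425 to 825 mm from the base axis. Payload 3.6 kg.
Tool frame: the origin (TCP) lies where the fingers leave the gripper's body, on its centre line; the fingertips stand robot.nose_length ahead of it and the grasp point (between the pads) lies 65 mm ahead of it (robot.nose_length is the distance from the TCP to the fingertips, in mm); z points along the fingers, y is the direction in which the jaws open and shut (so a half turn about z gives the same grasp; the last joint's range is limited). The gripper opens to 93 mm and grips with 3 to 60 N. Pads are 15 mm wide; open, the fingers measure 128 mm over their backs; the gripper's body (75 mm by 188 mm) begins 65 mm behind the grasp point.
Start: joints at [-67.065, 35.231, -0.722, 81.555, 0.464, 63.22, -2.315], TCP at [269.043, 591.679, 302.74] pointing down, gripper open.
Joint ranges: [-178.69, 178.69], [-17.37, 117.87], [-77.05, 75.6], [15.02, 138.74], [-78.02, 258.01], [0.78, 113.62], [-162.83, 162.83]. Speed limits (degrees/s): [159.86, 159.86, 180, 180, 180, 180, 180].

### API

Orientations are given as a 3x3 rotation matrix whose columns are the frame's x, y, z axes.
In Python, from rig import robot, optics, workorder gives the robot as it stands.
- The arm moves only by the shell command python3 -m inch 'ROWS' [FORCE]. ROWS is JSON, a list of rows, each a list of 3 entries, a list of its own where there are three numbers: the shift along the tool's x, y, z in cm, then the turn, a rotation vector about the tool's x, y, z in rad, then the opening, from -1 (shut) to 1 (fully open). A call has 1 to 5 rows; each row shifts and turns the commanded pose from where the row before left it, along the tool's axes as they then stand; what a row does not reach is not made up. A row lasts 1/12 s, in which the tool goes at most 41.7 mm and 7.16 degrees, less where a joint would pass 70% of its speed; a pose out of reach is approached as far as the arm can. A call with a gripper value outside its range is refused whole. The fingers move at their own pace and stop on an object; FORCE is the grip in N (left out, the last holds). Time passes only in rows, so rows that do not move let the fingers close. It gives the time, the measured TCP pose, the force and the opening at its end, in the units of the state.
- robot.get_state(): the state, without advancing time (a new reading comes with each control period).
- optics.snapshot(name): name is "scene" or "top"; returns (picture, depth): 420x560x3 uint8, red, green, blue; 420x560 float32, mm along the optical axis (not along the pixel's ray), 0 where there is no reading.
- optics.get_calibration(name): a dict with "mtx" (3x3 intrinsics, pixels), "extrinsics" (4x4, takes a point from world to camera coordinates). Camera axes: x right, y up, looking along -z (the intrinsics and any distortion apply to the point x, -y, -z); pixel columns grow to the right and rows downward; lengths in mm; the calibration is good to about 2 mm. A picture is of the moment at which its call begins. get_calibration takes no time and is no camera call.
- workorder.sign_off(): hands the job in, once; it reports no verdict.
The state is a dict: "time": time; "joint_pos": joint angles; "joint_velocities": joint speeds; "tau": joint torques, N m; "tcp_pos": TCP position; "orientation": TCP orientation; "ft_force": force on the tool from outside, world axes, zero at the start; "wrist_torque": the same for the moment, N m; "grip_width": finger opening in mm.
Only numpy, scipy, OpenCV 4.12 (cv2) and the standard library are available. Lean on these libraries where they do the work, as an engineer would, in place of code of your own. Each camera call takes 0.05 s, during which the arm holds its last target.

### The job

Lay the second course of the little firebrick wall on the steel plate in half-brick bond: put the two loose full-length buff firebricks flat on top of the fixed row, end to end, each centred over one of its two joints and in line with the row below. Firebrick is brittle, so set each one down, never let it drop; the red brick, the half-length brick and the tin are not needed.

Things in the scene. Friction and masses are not known exactly. Their poses are not given: they have to be found in the camera images.
- brick_a_center (a point): One loose pale buff firebrick, 110 mm long x 50 wide x 40 high, about 0.3 kg, lying flat on the bench. Point: its centre, 20 mm above its underside. Axes: y along the length, x across the width, z up. Bystanders in the same row: a red brick of the same size, a buff half brick (51 mm long), a steel tin (60 mm across, 55 mm high).
- brick_b_center (a point): The other, identical loose pale buff firebrick, 110 mm long x 50 wide x 40 high, about 0.3 kg, lying flat on the bench. Point: its centre, 20 mm above its underside. Axes: y along the length, x across the width, z up. Either brick may go over either joint.
- course_top (a point): Fixed first course: three sooty buff bricks, 110 x 50 x 40 mm, end to end on a fixed steel plate (400 x 80 x 6 mm). Point: middle of the middle brick's top face, 46 mm above the bench. Axes: y along the row, x across, z up. The two joints, open gaps 8 mm wide, are centred at y = -59 and +59 mm from this point. A laid brick's centre is 20 mm above it; two over both joints stand 8 mm apart.
There are look-alikes about, which are no part of the job. Leave any orange or yellow look-alike of the part that bears brick_b_center alone.

How it is judged:
By the outcome, as a careful person would: the job done as asked, in the order asked, and still so for the second after the job is handed in, with the robot touching nothing.
It also fails if it takes over 51 s, if anything falls off the work surface, if the arm or the gripper's body presses on something with over 40 N, if the wrist force passes 120 N, or if a joint passes its speed limit or range.

## Working session

There is one attempt and no reset: what is moved stays moved. The work goes in short steps, Python scripts to look and compute and a shell command to move; the robot and the scene stay as the last step left them, time stands still between calls to the robot, and variables do not carry over. Pictures are saved under pics/ and viewed, and the job is handed in when it is done.

```bash
ls; mkdir -p pics; python3 - <<'E'
from rig import robot, optics, workorder
import cv2
s=robot.get_state()
print(s, robot.nose_length)
for n in("scene","top"):
    p,d=optics.snapshot(n); cv2.imwrite(f"pics/{n}0.png",p[:,:,::-1])
    import numpy as np; np.save(f"{n}0.npy",d); np.save(f"{n}0rgb.npy",p)
    c=optics.get_calibration(n); print(c)
E
```

```text
pics
{'time': 0.0, 'joint_pos': array([-67.0656255 ,  35.2885501 ,  -0.72160984,  81.63974999,
         0.4655531 ,  63.21754614,  -2.31320814]), 'joint_velocities': array([-0.04223151,  0.00606881,  0.02334525, -0.01047733, -0.0672853 ,
       -0.05299798, -0.02953729]), 'tau': array([ 3.53065461e-04, -4.58936191e+01,  2.08772602e-01, -1.65742368e+01,
       -6.11592131e-02,  2.04997690e-02,  2.52631053e-04]), 'tcp_pos': array([268.83260786, 591.18256204, 301.59798056]), 'orientation': array([[-9.10339217e-01,  4.13861779e-01, -9.68685221e-04],
       [ 4.13862907e-01,  9.10336316e-01, -2.29910965e-03],
       [-6.96842756e-05, -2.49387256e-03, -9.99996888e-01]]), 'ft_force': array([-0.55150069, -0.74496252, -0.60699815]), 'wrist_torque': array([0.01698275, 0.01951462, 0.03389506]), 'grip_width': 93.13963270929008} 84.1
{'mtx': array([[392.27174689,   0.        , 271.61951664],
       [  0.        , 392.27174689, 209.6400566 ],
       [  0.        ,   0.        ,   1.        ]]), 'extrinsics': array([[ 3.68027689e-01,  9.29798569e-01, -5.49920567e-03,
        -2.11756501e+02],
       [-6.99775254e-01,  2.80865916e-01,  6.56832498e-01,
         2.85471995e+02],
       [ 6.12266456e-01, -2.37884338e-01,  7.54016464e-01,
        -1.33481965e+03],
       [ 0.00000000e+00,  0.00000000e+00,  0.00000000e+00,
         1.00000000e+00]])}
{'mtx': array([[503.68775305,   0.        , 267.28107006],
       [  0.        , 503.68775305, 202.73418548],
       [  0.        ,   0.        ,   1.        ]]), 'extrinsics': array([[ 2.31339138e-02, -9.99043234e-01,  3.71138695e-02,
         1.48383803e+01],
       [ 9.83263732e-01,  2.94477004e-02,  1.79792286e-01,
        -4.98572007e+02],
       [-1.80713185e-01,  3.23334226e-02,  9.83004219e-01,
        -1.14387136e+03],
       [ 0.00000000e+00,  0.00000000e+00,  0.00000000e+00,
         1.00000000e+00]])}
```

View pics/top0.png

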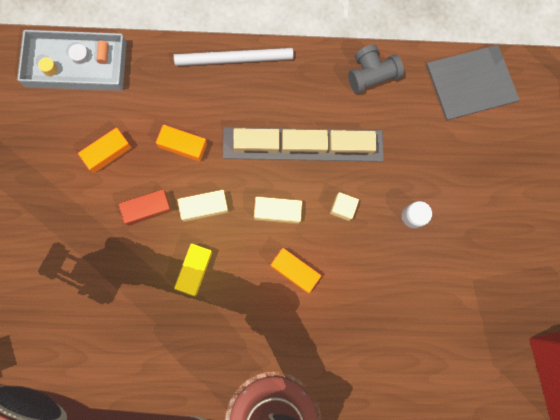

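View pics/scene0.png

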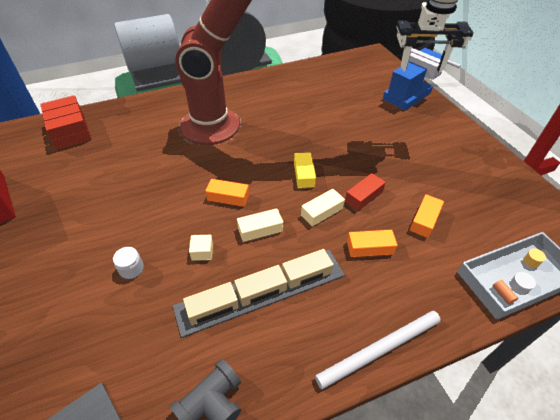

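The top view shows loose buff bricks at (203,205) and (278,209), the half brick at (345,206), and the fixed row with centres at (257,140), (305,141) and (353,142). The orange and yellow look-alikes are to be left alone.

```bash
cat > h.py <<'E'
import numpy as np, cv2
from rig import robot, optics
def cloud(n,d):
    c=optics.get_calibration(n);K=c['mtx'];E=c['extrinsics']
    v,u=np.mgrid[0:d.shape[0],0:d.shape[1]]
    X=np.stack([(u-K[0,2])/K[0,0]*d,-(v-K[1,2])/K[1,1]*d,-d],-1)
    return (X-E[:3,3])@E[:3,:3]
def plane(n,uv,z):
    c=optics.get_calibration(n);K=c['mtx'];E=c['extrinsics']
    uv=np.asarray(uv,float).reshape(-1,2)
    r=np.stack([(uv[:,0]-K[0,2])/K[0,0],-(uv[:,1]-K[1,2])/K[1,1],-np.ones(len(uv))],-1)@E[:3,:3]
    o=-E[:3,:3].T@E[:3,3]
    return o+r*((z-o[2])/r[:,2])[:,None]
def buff(p):
    h=cv2.cvtColor(p,cv2.COLOR_RGB2HSV)
    return ((h[...,0]>15)&(h[...,0]<40)&(h[...,1]>25)&(h[...,1]<150)&(h[...,2]>140)).astype(np.uint8)
def find(n,p,d,lo=25,hi=110):
    P=cloud(n,d); m=buff(p)&((P[...,2]>lo)&(P[...,2]<hi)&(d>0)).astype(np.uint8)
    k,l,st,ce=cv2.connectedComponentsWithStats(m)
    for i in range(1,k):
        if st[i,4]<150: continue
        q=P[l==i]; zt=np.percentile(q[:,2],80)
        mm=((l==i)&(abs(P[...,2]-zt)<6)).astype(np.uint8)
        q=P[mm>0]; zt=np.median(q[:,2])
        cs=max(cv2.findContours(mm,cv2.RETR_EXTERNAL,cv2.CHAIN_APPROX_NONE)[0],key=cv2.contourArea)
        w=plane(n,cs.reshape(-1,2),zt)[:,:2].astype(np.float32)
        (cx,cy),(a,b),t=cv2.minAreaRect(w)
        if a<b: a,b,t=b,a,t+90
        print(n,ce[i].round(0),'xy',round(cx,1),round(cy,1),'LxW',round(a,1),round(b,1),'ang of length from x',round((t)%180,1),'ztop',round(float(zt),1),'mean',q.mean(0)[:2].round(1))
E
python3 - <<'E'
from h import *
for n in("top","scene"):
    find(n,np.load(n+"0rgb.npy"),np.load(n+"0.npy"))
E
```

```text
top [46. 64.] xy 831.5 580.8 LxW 34.3 34.1 ang of length from x 2.4 ztop 36.5 mean [831.2 581.6]
top [256. 139.] xy 655.8 58.7 LxW 106.5 50.2 ang of length from x 92.0 ztop 46.0 mean [655.2  59.6]
top [304. 140.] xy 656.6 -59.5 LxW 107.3 51.6 ang of length from x 90.1 ztop 45.8 mean [656.9 -59.7]
top [352. 141.] xy 659.1 -176.9 LxW 109.6 50.5 ang of length from x 91.9 ztop 45.7 mean [ 658.6 -176.9]
top [208. 202.] xy 490.9 180.6 LxW 109.6 51.3 ang of length from x 103.5 ztop 40.1 mean [500.4 168.3]
top [345. 205.] xy 499.0 -157.7 LxW 51.0 51.0 ang of length from x 70.7 ztop 39.8 mean [ 499.4 -157.7]
top [278. 209.] xy 485.7 2.5 LxW 109.6 50.7 ang of length from x 86.4 ztop 40.0 mean [486.3   1. ]
scene [306. 172.] xy 364.3 187.9 LxW 50.0 46.5 ang of length from x 162.5 ztop 40.8 mean [365.3 187.9]
scene [321. 210.] xy 493.4 180.3 LxW 116.4 52.2 ang of length from x 100.2 ztop 37.9 mean [509.8 167.7]
scene [259. 228.] xy 503.3 -7.8 LxW 117.9 47.2 ang of length from x 61.6 ztop 37.3 mean [504.7  -6.1]
scene [307. 264.] xy 655.4 57.4 LxW 110.4 51.7 ang of length from x 90.5 ztop 46.7 mean [655.9  56.9]
scene [537. 255.] xy 829.3 581.7 LxW 34.4 34.0 ang of length from x 107.0 ztop 37.2 mean [829.2 581.2]
scene [260. 281.] xy 657.2 -59.9 LxW 109.6 51.5 ang of length from x 90.8 ztop 46.5 mean [657.6 -60.4]
scene [209. 300.] xy 658.7 -177.4 LxW 109.5 51.6 ang of length from x 90.9 ztop 46.3 mean [ 659.2 -178.4]
```

```bash
python3 - <<'E'
from h import *
for n in("top","scene"):
    find(n,np.load(n+"0rgb.npy"),np.load(n+"0.npy"),36.5,60)
p=np.load("top0rgb.npy");m=buff(p)
cv2.imwrite("pics/crop.png",cv2.resize(np.hstack([p[120:300,140:360],p[120:300,140:360]*m[120:300,140:360,None]])[:,:,::-1],None,fx=1.8,fy=1.8))
E
```

```text
top [256. 138.] xy 655.8 58.7 LxW 106.5 50.2 ang of length from x 92.0 ztop 46.1 mean [655.3  59.6]
top [305. 139.] xy 656.6 -59.5 LxW 107.3 51.6 ang of length from x 90.1 ztop 45.8 mean [657.  -59.6]
top [353. 140.] xy 659.1 -176.9 LxW 109.6 50.5 ang of length from x 91.9 ztop 45.8 mean [ 658.6 -176.7]
top [210. 197.] xy 491.3 180.7 LxW 109.4 50.5 ang of length from x 103.3 ztop 40.2 mean [508.1 163.9]
top [345. 205.] xy 499.3 -157.8 LxW 51.0 50.4 ang of length from x 70.7 ztop 39.8 mean [ 499.7 -157.9]
top [278. 208.] xy 485.7 2.6 LxW 109.6 50.7 ang of length from x 86.4 ztop 40.1 mean [486.4   1.1]
scene [306. 172.] xy 364.3 187.9 LxW 50.0 46.5 ang of length from x 162.5 ztop 40.8 mean [365.3 187.9]
scene [307. 264.] xy 655.4 57.4 LxW 110.4 51.7 ang of length from x 90.5 ztop 46.7 mean [655.9  56.9]
scene [260. 281.] xy 657.2 -59.9 LxW 109.6 51.5 ang of length from x 90.8 ztop 46.5 mean [657.6 -60.4]
scene [209. 300.] xy 658.7 -177.4 LxW 109.5 51.6 ang of length from x 90.9 ztop 46.3 mean [ 659.2 -178.4]
```

View pics/crop.png

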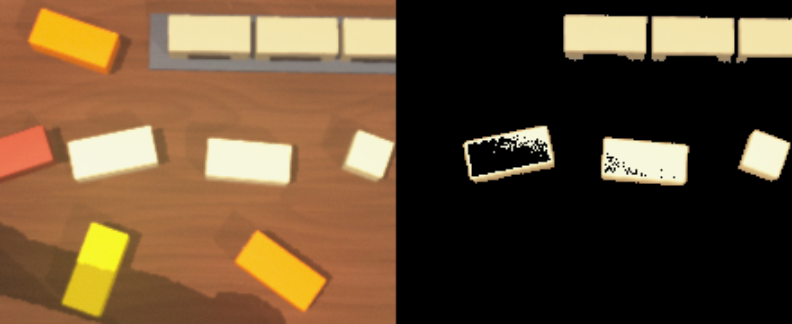

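The crop shows that the buff mask drops out on the over-bright tops of the loose bricks. I'll allow low saturation and rely on the height filter.

```bash
sed -i "s/return ((h.*/return ((h[...,2]>150)\&(h[...,1]<150)).astype(np.uint8)/" h.py; python3 - <<'E'
from h import *
for n in("top","scene"):
    find(n,np.load(n+"0rgb.npy"),np.load(n+"0.npy"),34,60)
E
```

```text
top [71. 58.] xy 850.2 521.4 LxW 244.3 136.1 ang of length from x 90.0 ztop 40.0 mean [848.3 518.8]
top [256. 139.] xy 655.8 58.7 LxW 106.5 50.2 ang of length from x 92.0 ztop 46.0 mean [655.2  59.6]
top [305. 140.] xy 656.6 -59.5 LxW 107.3 51.6 ang of length from x 90.1 ztop 45.8 mean [657.  -59.6]
top [353. 140.] xy 659.1 -176.9 LxW 109.6 50.5 ang of length from x 91.9 ztop 45.8 mean [ 658.6 -176.7]
top [202. 204.] xy 490.9 180.6 LxW 109.6 51.3 ang of length from x 103.5 ztop 40.0 mean [491.2 181.1]
top [345. 205.] xy 499.0 -157.7 LxW 51.0 51.0 ang of length from x 70.7 ztop 39.8 mean [ 499.5 -157.7]
top [278. 208.] xy 485.7 2.5 LxW 109.6 50.7 ang of length from x 86.4 ztop 40.0 mean [485.8   2.5]
top [418. 213.] xy 482.9 -332.6 LxW 53.1 52.5 ang of length from x 178.4 ztop 54.6 mean [ 483.5 -332.6]
scene [306. 172.] xy 364.3 187.9 LxW 50.0 46.5 ang of length from x 162.5 ztop 40.8 mean [365.3 187.9]
scene [322. 203.] xy 492.5 179.5 LxW 112.7 53.2 ang of length from x 103.4 ztop 40.8 mean [492.4 179. ]
scene [259. 221.] xy 487.8 1.6 LxW 110.1 54.7 ang of length from x 86.5 ztop 40.7 mean [486.8   0.9]
scene [510. 273.] xy 849.4 521.1 LxW 245.2 135.1 ang of length from x 90.0 ztop 41.0 mean [843.1 484.9]
scene [200. 244.] xy 500.8 -158.9 LxW 54.8 51.0 ang of length from x 160.4 ztop 40.3 mean [ 499.7 -159. ]
scene [126. 257.] xy 482.4 -332.9 LxW 53.9 53.4 ang of length from x 68.2 ztop 55.2 mean [ 482.6 -332.7]
scene [307. 264.] xy 655.4 57.6 LxW 110.5 51.4 ang of length from x 91.0 ztop 46.7 mean [655.7  56.8]
scene [260. 281.] xy 657.0 -59.9 LxW 109.6 51.4 ang of length from x 90.8 ztop 46.5 mean [657.3 -60.4]
scene [209. 299.] xy 658.6 -177.5 LxW 109.5 51.4 ang of length from x 90.9 ztop 46.3 mean [ 659.  -178.4]
```

```bash
cat >> h.py <<'E'
def rel(x,y,z,yang):
    s=robot.get_state();R=s['orientation'];d=np.array([x,y,z])-s['tcp_pos']
    a=np.degrees(np.arctan2(R[1,1],R[0,1])); t=(a-yang+90)%180-90
    print('t',round(s['time'],2),'tcp',s['tcp_pos'].round(1),'yang',round(a,2),'| tool shift cm',(R.T@d/10).round(2),'turn z rad',round(np.radians(t),4),'| tilt',R[:2,2].round(4),'F',s['ft_force'].round(1),'w',round(s['grip_width'],1))
E
python3 -m inch '[[[0,0,1.7],[0,0,0.1136],1],[[0,0,1.7],[0,0,0.1136],1],[[0,0,1.7],[0,0,0.1136],1],[[0,0,1.7],[0,0,0.1136],1]]' 30
python3 -m inch '[[[0,0,1.7],[0,0,0.1136],1],[[0,0,1.7],[0,0,0.1136],1],[[0,0,1.7],[0,0,0.1136],1],[[0,0,1.7],[0,0,0.1136],1],[[0,0,0],[0,0,0],1]]'
python3 -c "from h import *;rel(491.3,180.3,160,13.5)"
```

```text
time: 0.43
tcp_pos: [268.9, 591.3, 233.6]
orientation: [[-0.632, 0.775, -0.0], [0.775, 0.632, -0.001], [-0.0, -0.001, -1.0]]
ft_force: [-0.4, -0.1, 0.3]
grip_width: 92.9
time: 0.85
tcp_pos: [267.4, 589.6, 162.5]
orientation: [[-0.232, 0.973, -0.003], [0.973, 0.232, -0.008], [-0.007, -0.005, -1.0]]
ft_force: [-0.1, 0.3, -0.9]
grip_width: 92.9
t 0.85 tcp [267.4 589.6 162.5] yang 13.39 | tool shift cm [-45.    12.3    0.51] turn z rad -0.0019 | tilt [-0.0034 -0.0082] F [-0.1  0.3 -0.9] w 92.9
```

```bash
python3 -m inch '[[[-3.75,1.02,0],[0,0,0],1],[[-3.75,1.02,0],[0,0,0],1],[[-3.75,1.02,0],[0,0,0],1],[[-3.75,1.02,0],[0,0,0],1],[[-3.75,1.02,0],[0,0,0],1]]' >/dev/null
python3 -m inch '[[[-3.75,1.02,0],[0,0,0],1],[[-3.75,1.02,0],[0,0,0],1],[[-3.75,1.02,0],[0,0,0],1],[[-3.75,1.02,0],[0,0,0],1],[[-3.75,1.02,0],[0,0,0],1]]' >/dev/null
python3 -m inch '[[[-3.75,1.02,0],[0,0,0],1],[[-3.75,1.02,0],[0,0,0],1],[[0,0,0],[0,0,0],1],[[0,0,0],[0,0,0],1]]'
python3 -c "from h import *;rel(491.3,180.3,89,13.5)"
```

```text
time: 2.02
tcp_pos: [494.8, 179.3, 167.6]
orientation: [[-0.229, 0.973, 0.002], [0.973, 0.229, -0.001], [-0.001, 0.002, -1.0]]
ft_force: [0.4, 0.6, 0.0]
grip_width: 92.7
t 2.02 tcp [494.8 179.3 167.6] yang 13.23 | tool shift cm [ 0.19 -0.33  7.86] turn z rad -0.0048 | tilt [ 0.0019 -0.0009] F [0.4 0.6 0. ] w 92.7
```

```bash
python3 -m inch '[[[0.19,-0.33,1.5],[0,0,-0.005],1],[[0,0,2.1],[0,0,0],1],[[0,0,2],[0,0,0],1],[[0,0,0],[0,0,0],1],[[0,0,0],[0,0,0],1]]' >/dev/null
python3 - <<'E'
from h import *
rel(491.3,180.3,89,13.5)
p,d=optics.snapshot("scene");cv2.imwrite("pics/s1.png",cv2.resize(p[120:320,200:460,::-1],None,fx=3,fy=3))
E
```

```text
t 2.43 tcp [488.4 185.1 110.5] yang 13.98 | tool shift cm [-0.54  0.17  2.15] turn z rad 0.0084 | tilt [-0.0022  0.0003] F [ 0.7 -0.3  0.4] w 92.8
```

View pics/s1.png

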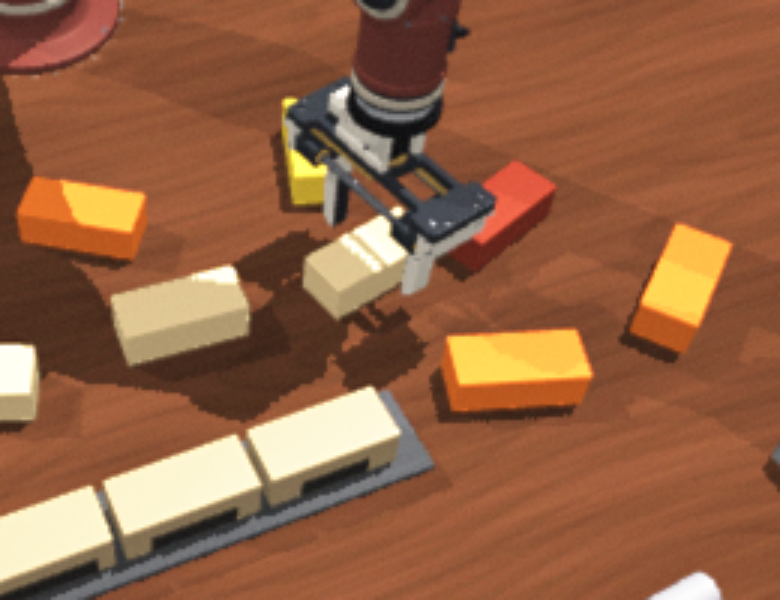

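The fingers straddle the right-hand buff brick at about (355,260) in the crop. The pose readings wander, so I'll check how noisy they are.

```bash
for i in 1 2 3; do python3 -m inch '[[[0,0,0],[0,0,0],1]]' >/dev/null
python3 -c "from h import *;rel(491.3,180.3,89,13.5)"; done
```

```text
t 2.57 tcp [489.8 184.7 111.9] yang 13.87 | tool shift cm [-0.47  0.04  2.29] turn z rad 0.0065 | tilt [0.0019 0.0012] F [0.5 0.2 0.1] w 93.1
t 2.65 tcp [489.9 184.3 112. ] yang 13.82 | tool shift cm [-0.43  0.04  2.3 ] turn z rad 0.0056 | tilt [0.0022 0.0011] F [-0.6  0.3 -0. ] w 92.6
t 2.73 tcp [489.8 184.1 111.8] yang 13.8 | tool shift cm [-0.4   0.06  2.28] turn z rad 0.0052 | tilt [0.0018 0.0008] F [-0.7 -0.3  0.4] w 92.7
```

```bash
python3 -m inch '[[[-0.38,0.05,1.1],[0,0,0],1],[[0,0,1.15],[0,0,0],1],[[0,0,0],[0,0,0],1],[[0,0,0],[0,0,0],1],[[0,0,0],[0,0,0],1]]' >/dev/null
python3 -c "from h import *;rel(491.3,180.3,89,13.5)"
python3 -m inch '[[[0,0,0],[0,0,0],1],[[0,0,0],[0,0,0],1]]' >/dev/null
python3 -c "from h import *;rel(491.3,180.3,89,13.5)"
```

```text
t 3.15 tcp [490.8 179.9  88.2] yang 13.76 | tool shift cm [ 0.02  0.06 -0.08] turn z rad 0.0045 | tilt [-0.0001 -0.0001] F [-0.3 -0.   0.3] w 93.3
t 3.32 tcp [490.9 180.2  88.6] yang 13.77 | tool shift cm [-0.    0.04 -0.04] turn z rad 0.0047 | tilt [0.0007 0.0003] F [ 0.5  0.5 -0.1] w 93.0
```

Good. Now I'll close the gripper.

```bash
python3 -m inch '[[[0,0,0],[0,0,0],-1],[[0,0,0],[0,0,0],-1],[[0,0,0],[0,0,0],-1],[[0,0,0],[0,0,0],-1],[[0,0,0],[0,0,0],-1]]' 35
python3 -m inch '[[[0,0,0],[0,0,0],-1],[[0,0,0],[0,0,0],-1],[[0,0,0],[0,0,0],-1]]' 35
```

```text
time: 3.73
tcp_pos: [490.7, 180.1, 88.3]
orientation: [[-0.238, 0.971, 0.0], [0.971, 0.238, -0.0], [-0.0, 0.0, -1.0]]
ft_force: [0.0, 0.5, -0.2]
grip_width: 64.2
time: 3.98
tcp_pos: [490.7, 180.1, 88.2]
orientation: [[-0.238, 0.971, -0.0], [0.971, 0.238, -0.0], [-0.0, -0.0, -1.0]]
ft_force: [-0.3, -0.3, 0.0]
grip_width: 50.0
```

```bash
python3 -m inch '[[[0,0,0],[0,0,0],-1],[[0,0,0],[0,0,0],-1],[[0,0,-1],[0,0,0],-1],[[0,0,-2.5],[0,0,0],-1],[[0,0,-2.5],[0,0,0],-1]]' 
python3 -m inch '[[[0,0,-2.5],[0,0,0],-1],[[0,0,-1.5],[0,0,0],-1],[[0,0,0],[0,0,0],-1],[[0,0,0],[0,0,0],-1]]' 
python3 - <<'E'
from h import *
rel(656.2,-0.6,188.3,0.85)
p,d=optics.snapshot("scene");cv2.imwrite("pics/s2.png",cv2.resize(p[100:320,150:460,::-1],None,fx=2.5,fy=2.5))
p,d=optics.snapshot("top");cv2.imwrite("pics/t2.png",p[:,:,::-1])
E
```

```text
time: 4.4
tcp_pos: [489.6, 179.7, 148.2]
orientation: [[-0.238, 0.971, -0.004], [0.971, 0.238, -0.002], [-0.001, -0.004, -1.0]]
ft_force: [1.0, 0.4, -1.7]
grip_width: 49.7
time: 4.73
tcp_pos: [490.5, 180.1, 188.8]
orientation: [[-0.238, 0.971, 0.001], [0.971, 0.238, 0.0], [0.0, 0.001, -1.0]]
ft_force: [-0.7, 0.5, -2.9]
grip_width: 50.1
t 4.73 tcp [490.5 180.1 188.8] yang 13.77 | tool shift cm [-21.49  11.79   0.06] turn z rad 0.2255 | tilt [0.0009 0.0005] F [-0.7  0.5 -2.9] w 50.1
```

View pics/s2.png

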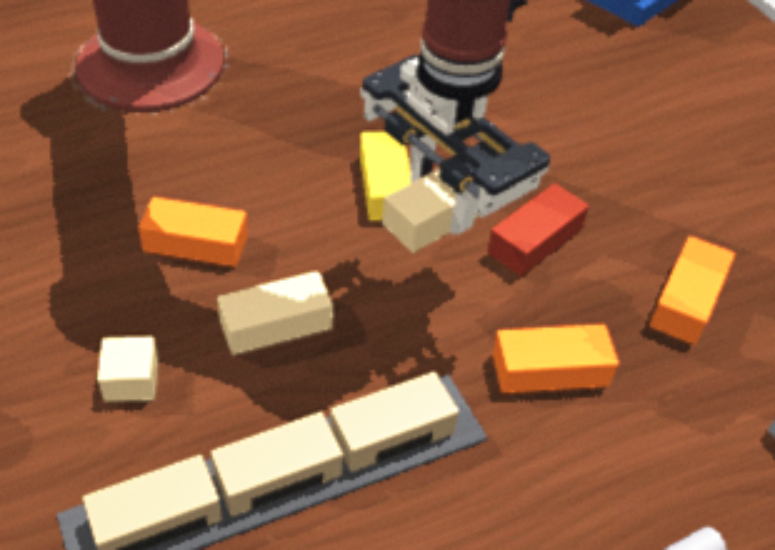

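The brick is held level, with 2.9 N on the wrist. Next I'll turn it and carry it over the +y joint.

```bash
python3 -m inch '[[[0,0,0],[0,0,0.056],-1],[[0,0,0],[0,0,0.056],-1],[[0,0,0],[0,0,0.056],-1],[[0,0,0],[0,0,0.056],-1]]' >/dev/null
python3 -m inch '[[[-1.2,1.0,0],[0,0,0],-1],[[-2.3,2.05,0],[0,0,0],-1],[[-2.3,2.05,0],[0,0,0],-1],[[-2.3,2.05,0],[0,0,0],-1],[[-2.3,2.05,0],[0,0,0],-1]]' >/dev/null
python3 -m inch '[[[-2.3,2.05,0],[0,0,0],-1],[[-2.3,2.05,0],[0,0,0],-1],[[-2.1,1.9,0],[0,0,0],-1],[[-1.2,1.1,0],[0,0,0],-1],[[0,0,0],[0,0,0],-1]]' >/dev/null
python3 -m inch '[[[0,0,0],[0,0,0],-1],[[0,0,0],[0,0,0],-1],[[0,0,0],[0,0,0],-1],[[0,0,0],[0,0,0],-1]]' >/dev/null
python3 - <<'E'
from h import *
rel(656.2,-0.6,188.3,0.85)
p,d=optics.snapshot("scene");cv2.imwrite("pics/s3.png",cv2.resize(p[100:350,150:460,::-1],None,fx=2.3,fy=2.3));find("scene",p,d,34,150)
p,d=optics.snapshot("top");cv2.imwrite("pics/t3.png",p[:,:,::-1]);find("top",p,d,34,150)
E
```

```text
t 6.33 tcp [655.9   1.6 187.8] yang 1.06 | tool shift cm [-0.22  0.03 -0.05] turn z rad 0.0036 | tilt [-0.0016  0.0011] F [ 0.2  0.2 -2.8] w 49.7
scene [425.  57.] xy 84.5 762.1 LxW 132.8 55.4 ang of length from x 21.5 ztop 136.5 mean [ 86.5 763. ]
scene [250. 223.] xy 485.5 -21.4 LxW 63.9 53.0 ang of length from x 86.5 ztop 40.6 mean [484.8 -22.5]
scene [511. 272.] xy 849.5 521.0 LxW 245.4 135.2 ang of length from x 90.0 ztop 41.0 mean [842.  487.2]
scene [200. 243.] xy 499.7 -158.3 LxW 52.4 51.4 ang of length from x 160.5 ztop 40.3 mean [ 499.9 -158.8]
scene [274. 271.] xy 659.1 -32.5 LxW 56.8 43.6 ang of length from x 1.8 ztop 139.8 mean [658.8 -34.7]
scene [126. 257.] xy 482.6 -333.3 LxW 56.1 52.5 ang of length from x 171.2 ztop 55.4 mean [ 482.7 -332.8]
scene [209. 299.] xy 658.7 -177.5 LxW 109.3 51.3 ang of length from x 90.9 ztop 46.5 mean [ 658.7 -179.1]
top [68. 58.] xy 850.2 521.3 LxW 244.4 136.3 ang of length from x 90.1 ztop 40.1 mean [848.1 525.5]
top [247. 136.] xy 654.8 84.2 LxW 55.6 50.2 ang of length from x 92.0 ztop 46.5 mean [655.5  84.9]
top [322. 140.] xy 657.6 -101.0 LxW 48.4 24.4 ang of length from x 0.3 ztop 46.0 mean [ 657.4 -100.8]
top [353. 141.] xy 657.9 -176.9 LxW 108.5 50.3 ang of length from x 90.7 ztop 46.0 mean [ 658.3 -177.5]
top [345. 205.] xy 499.1 -157.8 LxW 51.2 50.4 ang of length from x 161.4 ztop 39.9 mean [ 499.  -157.9]
top [418. 213.] xy 482.4 -331.6 LxW 55.1 52.5 ang of length from x 91.7 ztop 54.9 mean [ 483.3 -332.6]
```

View pics/s3.png

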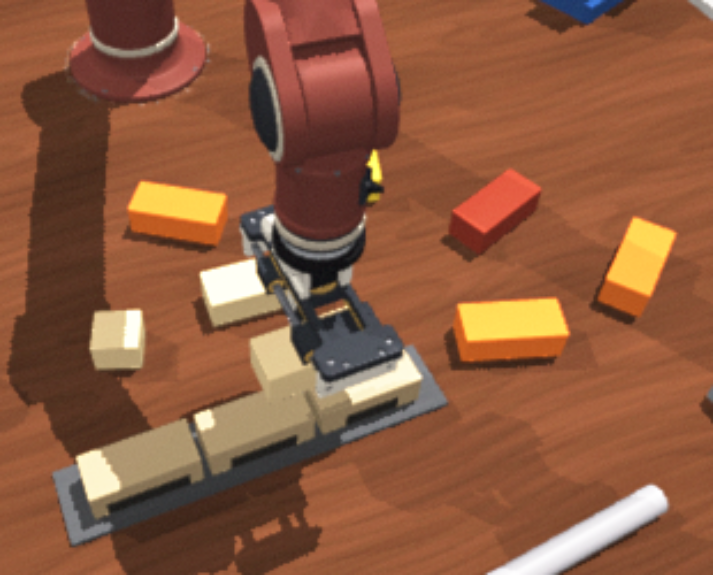

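View pics/t3.png

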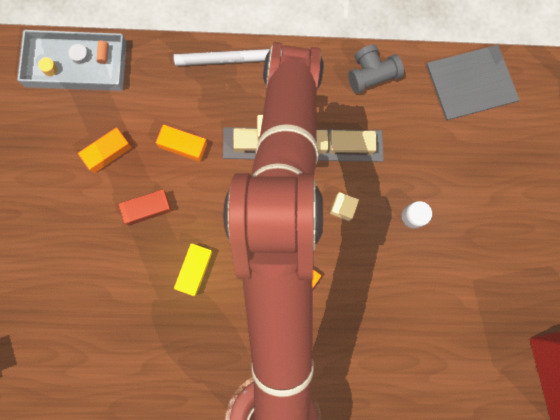

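The brick (near end at about (285,360) in the crop) hangs over the joint. Its end measures y≈-54, which matches the TCP reading of +1.6 for its centre. I'll correct that and lower it.

```bash
python3 -m inch '[[[-0.2,0.03,1.2],[0,0,0.0036],-1],[[0,0,1.6],[0,0,0],-1],[[0,0,1.3],[0,0,0],-1],[[0,0,0.5],[0,0,0],-1],[[0,0,0],[0,0,0],-1]]' >/dev/null
python3 -m inch '[[[0,0,0],[0,0,0],-1],[[0,0,0],[0,0,0],-1],[[0,0,0],[0,0,0],-1],[[0,0,0],[0,0,0],-1]]' >/dev/null
python3 -c "from h import *;rel(656.2,-0.6,134.3,0.85)"
```

```text
t 7.18 tcp [657.4  -2.2 143.1] yang 0.72 | tool shift cm [ 0.17 -0.12  0.88] turn z rad -0.0022 | tilt [0.0015 0.    ] F [-1.   0.7 -3. ] w 50.0
```

```bash
python3 -m inch '[[[0.15,-0.11,0.3],[0,0,-0.002],-1],[[0,0,0.25],[0,0,0],-1],[[0,0,0],[0,0,0],-1],[[0,0,0],[0,0,0],-1],[[0,0,0],[0,0,0],-1]]' >/dev/null
python3 -m inch '[[[0,0,0],[0,0,0],-1],[[0,0,0],[0,0,0],-1]]' >/dev/null
python3 - <<'E'
from h import *
rel(656.2,-0.6,134.3,0.85)
p,d=optics.snapshot("scene");cv2.imwrite("pics/s4.png",cv2.resize(p[200:350,180:380,::-1],None,fx=4,fy=4))
E
```

```text
t 7.77 tcp [655.9  -0.8 136.8] yang 0.84 | tool shift cm [0.02 0.03 0.25] turn z rad -0.0002 | tilt [ 0.0002 -0.0001] F [-0.3  0.5 -2.3] w 50.1
```

View pics/s4.png

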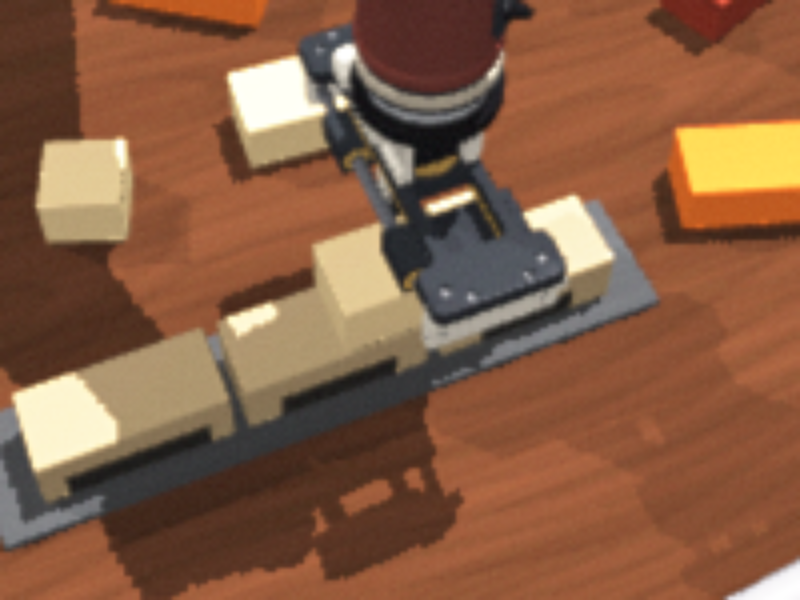

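The brick is just above the row and aligned with it. I'll creep down until contact.

```bash
for i in 1; do python3 -m inch '[[[0,0,0.12],[0,0,0],-1],[[0,0,0],[0,0,0],-1],[[0,0,0],[0,0,0],-1]]' | grep -E 'tcp|ft'; done
python3 -m inch '[[[0,0,0.1],[0,0,0],-1],[[0,0,0],[0,0,0],-1],[[0,0,0],[0,0,0],-1]]' | grep -E 'tcp|ft'
```

```text
tcp_pos: [655.8, -0.7, 135.4]
ft_force: [-0.1, 0.2, -3.0]
tcp_pos: [655.8, -0.8, 134.4]
ft_force: [0.2, -0.4, -2.2]
```

```bash
python3 -m inch '[[[0,0,0.05],[0,0,0],-1],[[0,0,0],[0,0,0],-1],[[0,0,0],[0,0,0],-1]]' | grep -E 'tcp|ft'
```

```text
tcp_pos: [655.9, -0.7, 134.3]
ft_force: [-0.9, -1.2, -0.5]
```

```bash
python3 -m inch '[[[0,0,0.05],[0,0,0],-1],[[0,0,0],[0,0,0],-1],[[0,0,0],[0,0,0],-1]]' | grep -E 'tcp|ft'
```

```text
tcp_pos: [655.9, -0.7, 134.3]
ft_force: [-1.6, -0.5, 4.2]
```

Contact is firm at +4 N and z has stopped falling. Now I'll release.

```bash
python3 -m inch '[[[0,0,0],[0,0,0],0.3],[[0,0,0],[0,0,0],0.6],[[0,0,0],[0,0,0],1],[[0,0,0],[0,0,0],1],[[0,0,0],[0,0,0],1]]' 
python3 -m inch '[[[0,0,0],[0,0,0],1],[[0,0,0],[0,0,0],1],[[0,0,0],[0,0,0],1],[[0,0,0],[0,0,0],1]]'
```

```text
time: 9.23
tcp_pos: [655.9, -0.7, 133.3]
orientation: [[-0.015, 1.0, 0.0], [1.0, 0.015, -0.0], [-0.0, 0.0, -1.0]]
ft_force: [-0.9, -0.1, 0.2]
grip_width: 78.4
time: 9.57
tcp_pos: [655.9, -0.7, 133.5]
orientation: [[-0.015, 1.0, -0.0], [1.0, 0.015, -0.0], [-0.0, -0.0, -1.0]]
ft_force: [-0.7, -0.3, 0.2]
grip_width: 92.7
```

Raise it, then turn and move above brick B at (486, 2) with the tool y axis at -3.6°.

```bash
python3 -m inch '[[[0,0,-1],[0,0,0],1],[[0,0,-2.5],[0,0,0],1],[[0,0,-2.5],[0,0,0],1],[[0,0,-1],[0,0,0],1],[[0,0,0],[0,0,0.03],1]]' >/dev/null
python3 -m inch '[[[0,-2,0],[0,0,0.047],1],[[0,-3,0],[0,0,0],1],[[0,-3,0],[0,0,0],1],[[0,-3,0],[0,0,0],1],[[0,-3,0],[0,0,0],1]]' >/dev/null
python3 -m inch '[[[0,-2,0],[0,0,0],1],[[0,-1,0],[0,0,0],1],[[0,0,0],[0,0,0],1],[[0,0,0],[0,0,0],1],[[0,0,0],[0,0,0],1]]' >/dev/null
python3 - <<'E'
from h import *
rel(486,2,160,-3.6)
p,d=optics.snapshot("scene");cv2.imwrite("pics/s5.png",p[:,:,::-1]);find("scene",p,d,34,150)
p,d=optics.snapshot("top");cv2.imwrite("pics/t5.png",p[:,:,::-1]);find("top",p,d,34,150)
E
```

```text
t 10.82 tcp [487.1   8.9 203.3] yang -3.6 | tool shift cm [-0.7  -0.07  4.33] turn z rad -0.0 | tilt [ 0.0008 -0.0003] F [-0.1  0.3  0.6] w 92.9
scene [425.  57.] xy 84.2 762.2 LxW 133.0 55.6 ang of length from x 21.1 ztop 136.3 mean [ 85.9 762.9]
scene [304. 169.] xy 346.3 193.5 LxW 88.3 46.8 ang of length from x 162.0 ztop 41.0 mean [352.8 189.8]
scene [259. 220.] xy 486.6 1.9 LxW 109.7 53.1 ang of length from x 85.2 ztop 40.6 mean [ 4.876e+02 -2.000e-01]
scene [511. 273.] xy 849.4 521.1 LxW 245.2 135.1 ang of length from x 90.0 ztop 41.0 mean [844.4 484.7]
scene [200. 244.] xy 500.9 -158.9 LxW 54.6 51.1 ang of length from x 160.1 ztop 40.3 mean [ 499.7 -158.9]
scene [126. 257.] xy 482.4 -332.9 LxW 53.9 53.4 ang of length from x 68.2 ztop 55.3 mean [ 482.6 -332.8]
scene [282. 270.] xy 656.8 -0.4 LxW 110.2 52.7 ang of length from x 90.7 ztop 86.6 mean [657.   -1.3]
scene [209. 300.] xy 658.7 -177.4 LxW 109.5 51.5 ang of length from x 90.8 ztop 46.4 mean [ 659.1 -178.3]
top [71. 56.] xy 909.0 484.2 LxW 207.7 75.0 ang of length from x 68.2 ztop 40.4 mean [852.4 519.8]
top [279. 135.] xy 657.3 0.9 LxW 108.5 48.8 ang of length from x 92.0 ztop 86.0 mean [6.599e+02 3.000e-01]
top [353. 140.] xy 658.6 -176.9 LxW 108.0 51.1 ang of length from x 90.0 ztop 45.9 mean [ 659.  -176.3]
top [345. 205.] xy 499.4 -157.6 LxW 51.0 50.3 ang of length from x 71.4 ztop 40.0 mean [ 499.4 -157.8]
top [418. 213.] xy 482.8 -332.5 LxW 53.1 52.5 ang of length from x 178.4 ztop 54.8 mean [ 483.7 -332.4]
```

View pics/s5.png

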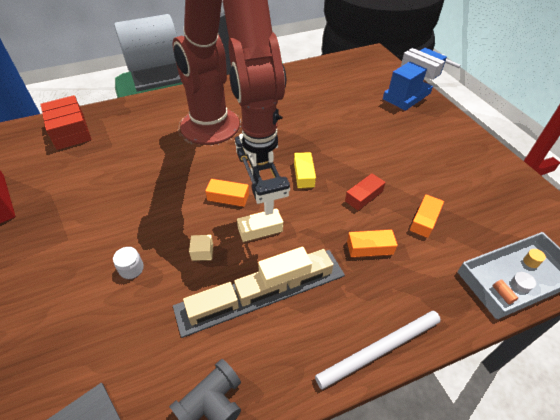

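Brick A measures (656.8, -0.4) in scene and (657.3, 0.9) in top, with its top at 86, so it is seated over the joint. Now down onto brick B at (260,222).

```bash
python3 -m inch '[[[-0.65,-0.07,2],[0,0,0],1],[[0,0,3],[0,0,0],1],[[0,0,2.5],[0,0,0],1],[[0,0,1],[0,0,0],1],[[0,0,0],[0,0,0],1]]' >/dev/null
python3 -m inch '[[[0,0,0],[0,0,0],1],[[0,0,0],[0,0,0],1],[[0,0,0],[0,0,0],1]]' >/dev/null
python3 -c "from h import *;rel(486,2,89,-3.6)"
```

```text
t 11.58 tcp [486.    2.5 119.8] yang -3.57 | tool shift cm [-0.05 -0.01  3.08] turn z rad 0.0005 | tilt [0.0029 0.    ] F [ 0.3 -0.1  0.2] w 92.8
```

```bash
python3 -m inch '[[[-0.04,0,1.5],[0,0,0],1],[[0,0,1.5],[0,0,0],1],[[0,0,0],[0,0,0],1],[[0,0,0],[0,0,0],1],[[0,0,0],[0,0,0],1]]' >/dev/null
python3 -m inch '[[[0,0,0],[0,0,0],1],[[0,0,0],[0,0,0],1],[[0,0,0],[0,0,0],1]]' >/dev/null
python3 -c "from h import *;rel(486,2,89,-3.6)"
```

```text
t 12.25 tcp [485.3   2.1  89.2] yang -3.57 | tool shift cm [-0.01  0.07  0.02] turn z rad 0.0005 | tilt [ 0.0012 -0.    ] F [0.1 0.7 0.2] w 93.0
```

```bash
python3 -m inch '[[[0,0.05,0],[0,0,0],-1],[[0,0,0],[0,0,0],-1],[[0,0,0],[0,0,0],-1],[[0,0,0],[0,0,0],-1],[[0,0,0],[0,0,0],-1]]' 35 >/dev/null
python3 -m inch '[[[0,0,0],[0,0,0],-1],[[0,0,0],[0,0,0],-1],[[0,0,0],[0,0,0],-1],[[0,0,0],[0,0,0],-1],[[0,0,0],[0,0,0],-1]]' 35
```

```text
time: 13.08
tcp_pos: [485.5, 2.0, 88.5]
orientation: [[0.062, 0.998, -0.0], [0.998, -0.062, -0.0], [-0.0, -0.0, -1.0]]
ft_force: [-0.2, -0.5, -0.5]
grip_width: 50.0
```

```bash
python3 -m inch '[[[0,0,-1],[0,0,0],-1],[[0,0,-2.5],[0,0,0],-1],[[0,0,-3],[0,0,0],-1],[[0,0,-3],[0,0,0],-1],[[0,0,-1.5],[0,0,0],-1]]' 
python3 -m inch '[[[0,0,-1],[0,0,-0.0386],-1],[[0,0,0],[0,0,-0.0386],-1],[[0,0,0],[0,0,0],-1],[[0,0,0],[0,0,0],-1]]' >/dev/null
python3 -c "from h import *;rel(657.9,-118.8,208.5,0.85)"
```

```text
time: 13.5
tcp_pos: [486.1, 1.9, 201.8]
orientation: [[0.063, 0.998, 0.004], [0.998, -0.063, 0.0], [0.0, 0.004, -1.0]]
ft_force: [1.1, -0.7, -2.5]
grip_width: 49.4
t 13.83 tcp [484.7   2.1 208.1] yang 0.85 | tool shift cm [-12.35  17.14  -0.07] turn z rad 0.0 | tilt [-0.002   0.0001] F [ 0.  -0.5 -4.3] w 49.9
```

```bash
python3 -m inch '[[[-1.2,0.8,0],[0,0,0],-1],[[-2.4,1.6,0],[0,0,0],-1],[[-2.4,1.6,0],[0,0,0],-1],[[-2.4,2.5,0],[0,0,0],-1],[[-2.0,2.5,0],[0,0,0],-1]]' >/dev/null
python3 -m inch '[[[-1.2,2.5,0],[0,0,0],-1],[[-0.75,2.5,0],[0,0,0],-1],[[0,1.9,0],[0,0,0],-1],[[0,1.2,0],[0,0,0],-1],[[0,0,0],[0,0,0],-1]]' >/dev/null
python3 -m inch '[[[0,0,0],[0,0,0],-1],[[0,0,0],[0,0,0],-1],[[0,0,0],[0,0,0],-1],[[0,0,0],[0,0,0],-1],[[0,0,0],[0,0,0],-1]]' >/dev/null
python3 - <<'E'
from h import *
rel(657.9,-118.8,148.5,0.85)
p,d=optics.snapshot("scene");cv2.imwrite("pics/s6.png",cv2.resize(p[150:350,140:400,::-1],None,fx=3,fy=3));find("scene",p,d,80,200)
E
```

```text
t 15.08 tcp [ 657.7 -118.9  208.8] yang 0.84 | tool shift cm [0.01 0.02 6.03] turn z rad -0.0002 | tilt [-0.0004 -0.    ] F [-0.1  0.5 -3.5] w 49.6
scene [425.  57.] xy 84.4 762.0 LxW 133.0 55.6 ang of length from x 21.1 ztop 136.4 mean [ 86.1 762.8]
scene [285. 263.] xy 656.5 -0.3 LxW 110.0 52.2 ang of length from x 90.6 ztop 86.5 mean [657.2   1.3]
scene [212. 273.] xy 659.2 -160.2 LxW 52.0 27.2 ang of length from x 1.8 ztop 160.4 mean [ 659.6 -160.9]
```

View pics/s6.png

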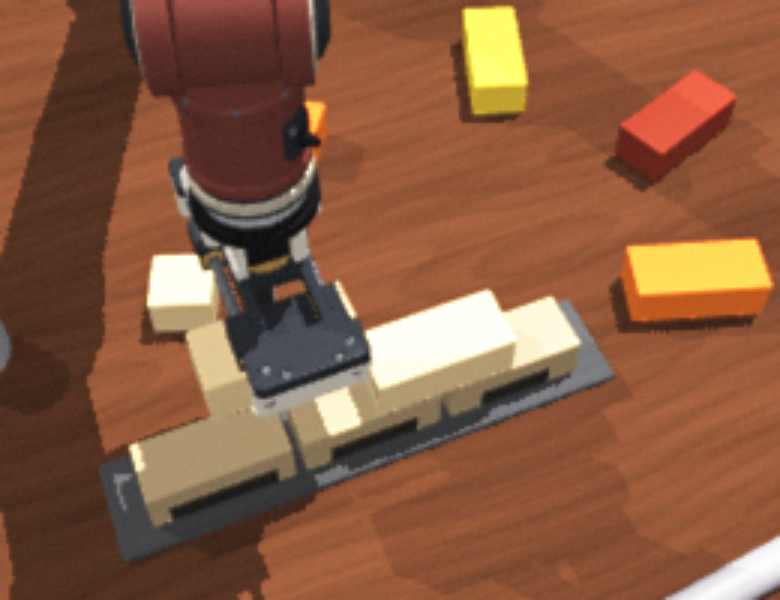

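Brick B (free end at about (215,365)) is over the second joint, clear of brick A. Its measured end at y≈-173.8 agrees with the TCP. Now I'll lower it gently.

```bash
python3 -m inch '[[[0,0,1.2],[0,0,0],-1],[[0,0,1.2],[0,0,0],-1],[[0,0,1.2],[0,0,0],-1],[[0,0,1.2],[0,0,0],-1],[[0,0,1.2],[0,0,0],-1]]' >/dev/null
python3 -m inch '[[[0,0,0.5],[0,0,0],-1],[[0,0,0],[0,0,0],-1],[[0,0,0],[0,0,0],-1],[[0,0,0],[0,0,0],-1],[[0,0,0],[0,0,0],-1]]' >/dev/null
python3 -c "from h import *;rel(657.9,-118.8,134.5,0.85)"
```

```text
t 15.97 tcp [ 658.9 -119.1  144.5] yang 0.85 | tool shift cm [ 0.03 -0.1   1.  ] turn z rad -0.0 | tilt [ 0.0019 -0.0004] F [ 0.5 -0.  -3.2] w 50.2
```

```bash
python3 -m inch '[[[0.03,-0.1,0.35],[0,0,0],-1],[[0,0,0.3],[0,0,0],-1],[[0,0,0],[0,0,0],-1],[[0,0,0],[0,0,0],-1],[[0,0,0],[0,0,0],-1]]' >/dev/null
python3 -m inch '[[[0,0,0],[0,0,0],-1],[[0,0,0],[0,0,0],-1]]' >/dev/null
python3 -c "from h import *;rel(657.9,-118.8,134.5,0.85)"
```

```text
t 16.55 tcp [ 657.4 -118.6  137.1] yang 0.85 | tool shift cm [-0.02  0.05  0.26] turn z rad 0.0 | tilt [ 0.0002 -0.0001] F [-0.3  1.2 -3.2] w 49.8
```

```bash
python3 -m inch '[[[-0.02,0.04,0.12],[0,0,0],-1],[[0,0,0],[0,0,0],-1],[[0,0,0],[0,0,0],-1]]' | grep -E 'tcp|ft'
python3 -m inch '[[[0,0,0.08],[0,0,0],-1],[[0,0,0],[0,0,0],-1],[[0,0,0],[0,0,0],-1]]' | grep -E 'tcp|ft'
```

```text
tcp_pos: [657.7, -118.8, 135.7]
ft_force: [0.0, 0.3, -2.9]
tcp_pos: [657.7, -118.8, 135.0]
ft_force: [1.3, -0.1, -3.2]
```

```bash
python3 -m inch '[[[0,0,0.05],[0,0,0],-1],[[0,0,0],[0,0,0],-1],[[0,0,0],[0,0,0],-1]]' | grep -E 'tcp|ft'
```

```text
tcp_pos: [657.8, -118.8, 134.6]
ft_force: [0.5, -0.3, -3.5]
```

```bash
python3 -m inch '[[[0,0,0.05],[0,0,0],-1],[[0,0,0],[0,0,0],-1],[[0,0,0],[0,0,0],-1]]' | grep -E 'tcp|ft'
```

```text
tcp_pos: [657.8, -118.8, 134.6]
ft_force: [-1.1, 0.6, 1.1]
```

```bash
python3 -m inch '[[[0,0,0.03],[0,0,0],-1],[[0,0,0],[0,0,0],-1],[[0,0,0],[0,0,0],-1]]' | grep -E 'tcp|ft'
python3 -m inch '[[[0,0,0],[0,0,0],0.3],[[0,0,0],[0,0,0],0.6],[[0,0,0],[0,0,0],1],[[0,0,0],[0,0,0],1],[[0,0,0],[0,0,0],1]]' 
python3 -m inch '[[[0,0,0],[0,0,0],1],[[0,0,0],[0,0,0],1],[[0,0,0],[0,0,0],1],[[0,0,0],[0,0,0],1]]'
```

```text
tcp_pos: [657.8, -118.8, 134.6]
ft_force: [-2.3, 0.9, 5.3]
time: 18.22
tcp_pos: [657.8, -118.8, 133.5]
orientation: [[-0.015, 1.0, 0.0], [1.0, 0.015, -0.0], [-0.0, 0.0, -1.0]]
ft_force: [0.6, -0.0, 1.0]
grip_width: 78.4
time: 18.55
tcp_pos: [657.8, -118.8, 133.7]
orientation: [[-0.015, 1.0, -0.0], [1.0, 0.015, -0.0], [-0.0, -0.0, -1.0]]
ft_force: [0.5, 0.5, 0.4]
grip_width: 92.7
```

Brick B is released. I'll lift away and back off for a clear look.

```bash
python3 -m inch '[[[0,0,-1],[0,0,0],1],[[0,0,-2.5],[0,0,0],1],[[0,0,-3],[0,0,0],1],[[0,0,-3],[0,0,0],1],[[0,0,-2],[0,0,0],1]]' >/dev/null
python3 -m inch '[[[-2,-2,0],[0,0,0],1],[[-3,-2.5,0],[0,0,0],1],[[-3,-2.5,0],[0,0,0],1],[[-3,-2,0],[0,0,0],1],[[-3,-2,0],[0,0,0],1]]' >/dev/null
python3 -m inch '[[[-3,0,0],[0,0,0],1],[[-1.5,0,0],[0,0,0],1],[[0,0,0],[0,0,0],1],[[0,0,0],[0,0,0],1]]' >/dev/null
python3 - <<'E'
from h import *
rel(657.9,-118.8,134.5,0.85)
p,d=optics.snapshot("scene");cv2.imwrite("pics/s7.png",p[:,:,::-1]);find("scene",p,d,34,100)
p,d=optics.snapshot("top");cv2.imwrite("pics/t7.png",p[:,:,::-1]);find("top",p,d,34,100)
E
```

```text
t 19.72 tcp [ 551.2 -304.8  248.9] yang 0.84 | tool shift cm [18.43 10.94 11.47] turn z rad -0.0002 | tilt [0.0008 0.0011] F [ 0.2  1.  -0.3] w 93.0
scene [306. 168.] xy 338.5 196.9 LxW 102.7 45.6 ang of length from x 160.5 ztop 40.9 mean [351.  195.6]
scene [511. 272.] xy 849.5 521.1 LxW 245.1 135.2 ang of length from x 90.0 ztop 41.0 mean [841.9 487.9]
scene [200. 243.] xy 500.2 -158.6 LxW 51.9 51.3 ang of length from x 68.2 ztop 40.5 mean [ 499.6 -158.7]
scene [256. 278.] xy 658.7 -118.7 LxW 109.8 52.8 ang of length from x 91.2 ztop 86.5 mean [658.  -63.3]
top [70. 57.] xy 909.4 474.7 LxW 191.1 69.8 ang of length from x 67.2 ztop 40.1 mean [849.3 524.1]
top [304. 138.] xy 655.9 0.8 LxW 108.1 51.3 ang of length from x 91.5 ztop 85.9 mean [656.7 -57.7]
top [345. 205.] xy 499.3 -157.9 LxW 50.8 50.4 ang of length from x 70.8 ztop 39.8 mean [ 499.2 -158.1]
top [416. 212.] xy 484.5 -327.0 LxW 51.3 42.7 ang of length from x 152.2 ztop 54.8 mean [ 485.8 -328.1]
```

View pics/s7.png

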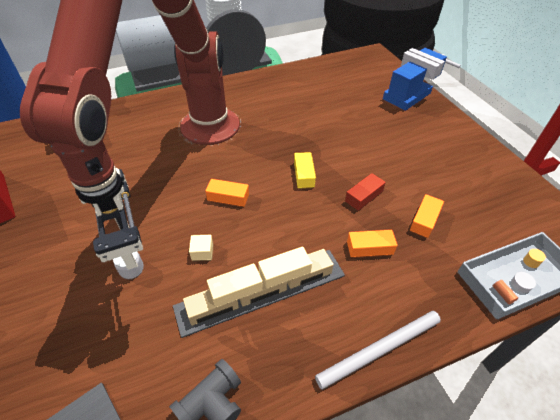

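View pics/t7.png

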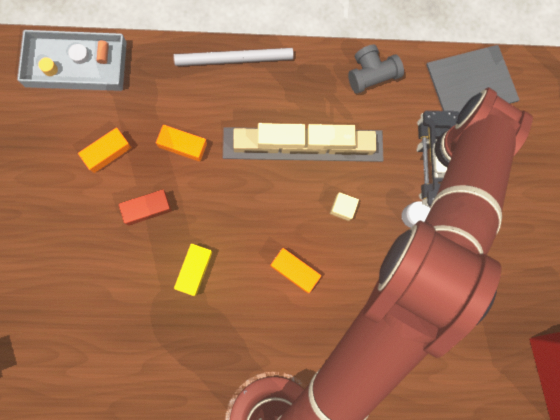

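Both views show the two bricks flat on the row: (282,137) and (331,138) in top, (235,286) and (286,267) in scene. There is a small gap between them and both joints are covered. The gripper is at z≈249, touching nothing.

```bash
python3 -c "
from rig import workorder; print(workorder.sign_off())"
```

```text
the job is handed in; nothing more can be done
None
```

The second course is laid: both loose buff bricks are flat on the fixed row, one over each joint. I handed the job in at about 20 s. Each brick was lowered until the wrist felt about 4–5 N of contact, then released.

| Brick | Measured centre, scene camera (mm) | Target (mm) | Measured direction along the length |
|---|---|---|---|
| A (+y joint) | (656.5, -0.3) | (656.2, -0.6) | 90.6° |
| B (-y joint) | (658.7, -118.7) | (657.9, -118.8) | 91.2° |

- **Alignment:** the row itself measures about 90.85°, so both bricks are in line with it. Their tops are at about 86 mm, as they should be.
- **Disagreements:** the top camera put brick A about 1 mm away from the scene camera's reading (655.9, 0.8), which is within calibration error. In the last pictures the detector ran the two bricks together, so the top camera gave no separate reading for brick B. Brick A's scene figures are from just before brick B was lowered.
- **Everything else:** the red brick, half brick, tin and look-alikes were not touched, and the gripper was clear of everything at the end.

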